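Turn out a tub of baking weights and cap the stock tub

TASK

Take the orange tub out of its cradle without spilling and turn it over mouth-down on the blue chopping board, rim on the board, so that all four ceramic baking weights are under it; then lift it straight up to leave them in one small heap on the board. Then set the empty tub, still mouth-down, rim on rim on the open white tub as its cover, squarely centred so that it stays, and let go; do not shift the other things on the worktop or knock the white tub over.

Things in the scene. Friction and masses are not known exactly. Their poses are not given: they have to be found in the camera images.
- tub_center (a point): orange plastic tub with four ceramic weights in it; 84 mm tall; straight outside 68 mm across, wall 3 mm; the mouth is 51 mm wide, in a flat in-turned rim 8.5 mm wide and 6 mm thick; 90 g empty. Lies on its side in the cradle. Point on its axis half-way up (42 mm from base and rim); z points from base to mouth (at first 4 degrees above level, along the cradle's +x)
- tub_rim (a point): centre of the orange tub's mouth, in the plane of its rim; z points out of the mouth
- cradle: low fixed wooden cradle, foot 110 x 70 x 8 mm, two sloping rails under the tub and a low stop behind its base; nothing of it stands higher than 36 mm, so the lying tub's sides are free from its axis (52 mm up) to about 17 mm below it. Origin under the centre of the foot; +x points the way the tub's mouth points
- board: fixed blue plastic chopping board, 220 x 220 x 8 mm; origin at the centre of its underside, x and y along its edges
- board_top (a point): centre of the chopping board's upper face
- stock_center (a point): white plastic tub of the same shape (84 mm tall; straight outside 68 mm across, wall 3 mm; the mouth is 51 mm wide, in a flat in-turned rim 8.5 mm wide and 6 mm thick), about 220 g, standing open mouth-up, part filled with weights that stay below its rim and never leave it. The point is on its axis half-way up; z points to its mouth
- stock_rim (a point): centre of the white tub's mouth, in the plane of its rim; z points out of the mouth
- weight1: baking weight 1 of 4, brown ceramic block with rounded edges, 17 x 15 x 13 mm, 10 g, lying loose in the orange tub at first (the tub's in-turned rim holds it back until the mouth points steeply down); origin at its centre
- weight2: baking weight 2 of 4, brown ceramic block with rounded edges, 17 x 15 x 13 mm, 10 g, lying loose in the orange tub at first (the tub's in-turned rim holds it back until the mouth points steeply down); origin at its centre
- weight3: baking weight 3 of 4, brown ceramic block with rounded edges, 17 x 15 x 13 mm, 10 g, lying loose in the orange tub at first (the tub's in-turned rim holds it back until the mouth points steeply down); origin at its centre
- weight4: baking weight 4 of 4, brown ceramic block with rounded edges, 17 x 15 x 13 mm, 10 g, lying loose in the orange tub at first (the tub's in-turned rim holds it back until the mouth points steeply down); origin at its centre
- spray: blue spray bottle with a white trigger head, 72 mm across, 206 mm tall; a bystander, stuck down; origin at its underside
- salt: white salt pot, 44 mm across, 78 mm tall; a loose bystander; origin at its underside
- pepper: dark wooden pepper pot, 44 mm across, 78 mm tall; a loose bystander; origin at its underside
- mug: blue mug, 80 mm across, 92 mm tall; a loose bystander; origin at its underside
- spoon: spoon lying beyond the work area; a bystander, stuck down; origin at its underside
- timer: red round kitchen timer, 68 mm across, 48 mm tall; a bystander, stuck down; origin at its underside
Mind the look-alikes: they are no part of the job. What is shaped like the part that bears tub_center but purple is not meant.

How it is judged:
By the outcome, as a careful person would: the job done as asked, in the order asked, and still so for the second after the job is handed in, with the robot touching nothing.
It also fails if it takes over 58 s, if anything falls off the work surface, if the arm or the gripper's body presses on something with over 40 N, if the wrist force passes 120 N, or if a joint passes its speed limit or range.

ROBOT

A 6-joint arm with a two-finger parallel gripper is mounted at the origin on the work surface. World frame = base frame: x ahead of the robot, y to its left, z up, the work surface at z = 0. Lengths are in m, angles in rad, forces in N, time in s.
With the tool pointing down it reaches from about 0.3 to 0.775 m from the base axis. Payload 14.6 kg.
Tool frame: the origin (TCP) lies on the centre line of the jaws, within the pads' length; the fingertips stand 19 mm ahead of it and the grasp point (between the pads) is the TCP; y points along the fingers, x is the direction in which the jaws open and shut, and the axes are right-handed (so a half turn about y gives the same grasp; the last joint's range is limited). The gripper opens to 94 mm and grips with 3 to 60 N. Pads are 16 mm wide; open, the fingers measure 119 mm over their backs; the gripper's body (75 mm by 177 mm) begins 78 mm behind the grasp point.
Start: joints at [-1.303, 0.3, 1.521, -0, 1.321, -0.067], TCP at [0.181, -0.519, 0.197] pointing down, gripper open.
Joint ranges: [-3.03, 3.03], [-0.79, 2.21], [0.23, 2.52], [-1.04, 4.18], [0, 3.07], [-2.55, 2.55]. Speed limits (rad/s): [2.22, 2.22, 2.57, 3.14, 3.14, 3.14].

INTERFACE

Orientations are given as [roll, pitch, yaw] about the fixed x, y, z axes, in that order (R = Rz(yaw) Ry(pitch) Rx(roll)).
In Python, from station import get_obs, cams, workorder gives the robot as it stands.
- The arm moves only by the shell command python3 -m handwheel 'ROWS' [FORCE]. ROWS is JSON, a list of rows, each an object of numbers: "fingers": the opening, from -1 (shut) to 1 (fully open); "x", "y", "z": the shift along the tool's x, y, z in m; "spin": the turn about the tool's y in degrees. In form: [{"fingers": .., "x": .., "y": .., "z": .., "spin": ..}, ...]. A call has exactly 10 rows; each row is the pose to reach, as a shift and turn from the pose commanded when the call began, along the tool's axes at that moment; what a row does not reach only later rows make up. A row lasts 1/10 s, in which the tool goes at most 50 mm and 8.59 degrees, less where a joint would pass 70% of its speed; a pose out of reach is approached as far as the arm can. A call with a gripper value outside its range is refused whole. The fingers move at their own pace and stop on an object; FORCE is the grip in N (left out, the last holds). Time passes only in rows, so rows that repeat a pose let the fingers close, or fill a call up. It gives the time, the measured TCP pose, the force and the opening at its end, in the units of the state.
- get_obs(): the state, without advancing time (a new reading comes with each control period).
- cams.camera(name): name is "scene" or "top"; returns (picture, depth): 420x560x3 uint8, red, green, blue; 420x560 float32, m along the optical axis (not along the pixel's ray), 0 where there is no reading.
- cams.get_calibration(name): a dict with "fx", "fy", "cx", "cy" (pixels), "view" (4x4, takes a point from world to camera coordinates). Camera axes: x right, y down, z forward; pixel columns grow to the right and rows downward; lengths in m; the calibration is good to about 2 mm. A picture is of the moment at which its call begins. get_calibration takes no time and is no camera call.
- workorder.hand_in(): hands the job in, once; it reports no verdict.
The state is a dict: "time_s": time; "qpos": joint angles; "joint_vel": joint speeds; "tau": joint torques, N m; "ee_pos": TCP position; "eef_rot": TCP orientation; "force": force on the tool from outside, world axes, zero at the start; "moment": the same for the moment, N m; "grip_width": finger opening in m.
Only numpy, scipy, OpenCV 4.12 (cv2) and the standard library are available. Lean on these libraries where they do the work, as an engineer would, in place of code of your own. Each camera call takes 0.05 s, during which the arm holds its last target. There are 200 camera calls.

## Working session

There is one attempt and no reset: what is moved stays moved. The work goes in short steps, Python scripts to look and compute and a shell command to move; the robot and the scene stay as the last step left them, time stands still between calls to the robot, and variables do not carry over. Pictures are saved under pics/ and viewed, about 8 in all and at most 12, crops included, and the job is handed in when it is done.

```bash
ls; mkdir -p pics
cat > h.py <<'E'
import numpy as np, cv2
from station import get_obs, cams, workorder
from scipy.spatial.transform import Rotation as R
def shot(n,tag):
    p,d=cams.camera(n); cv2.imwrite(f'pics/{tag}.png',p[:,:,::-1]); np.save(f'pics/{tag}_d.npy',d); return p,d
def pts(n,d):
    c=cams.get_calibration(n); v,u=np.mgrid[:d.shape[0],:d.shape[1]]
    P=np.stack([(u-c['cx'])/c['fx']*d,(v-c['cy'])/c['fy']*d,d,np.ones_like(d)],-1)
    return (P@np.linalg.inv(c['view']).T)[...,:3]
def tool():
    o=get_obs(); r=R.from_euler('xyz',o['eef_rot']).as_matrix(); return np.array(o['ee_pos']),r,o
E
python3 - <<'E'
from h import *
for n in('scene','top'):
    p,d=shot(n,n+'0'); c=cams.get_calibration(n); print(n,c['fx'],np.round(np.linalg.inv(c['view']),3).tolist())
p,r,o=tool();print(p,r.round(3),o)
a=cv2.imread('pics/scene0.png');b=cv2.imread('pics/top0.png')
E
```

```text
pics
scene 405.85138649845914 [[-0.195, 0.543, -0.817, 1.49], [0.981, 0.108, -0.162, 0.233], [0.001, -0.832, -0.554, 0.729], [0.0, 0.0, 0.0, 1.0]]
top 536.3399727566648 [[-0.017, -0.997, 0.078, 0.437], [-1.0, 0.017, -0.0, 0.027], [-0.001, -0.078, -0.997, 1.658], [0.0, 0.0, 0.0, 1.0]]
[ 0.18065411 -0.51922788  0.19675158] [[ 0.329 -0.     0.944]
 [-0.944  0.001  0.329]
 [-0.001 -1.     0.   ]] {'time_s': 0.1, 'qpos': array([-1.30257743e+00,  3.00414386e-01,  1.52150041e+00, -3.02048933e-05,
        1.32071831e+00, -6.66018094e-02]), 'joint_vel': array([-0.00052784, -0.00151779, -0.00286455, -0.00050397, -0.00062977,
       -0.00015097]), 'tau': array([ 8.89048224e-04, -5.32644868e+01, -3.53287804e+01,  7.09376461e-02,
        2.35220493e-02, -9.63606044e-05]), 'ee_pos': array([ 0.18065411, -0.51922788,  0.19675158]), 'eef_rot': array([-1.57075627e+00,  1.04008779e-03, -1.23596811e+00]), 'force': array([ 0.43636154, -0.00196641, -0.14736407]), 'moment': array([-0.02269691,  0.01438313, -0.01063962]), 'grip_width': 0.09345197399072698}
```

View pics/scene0.png

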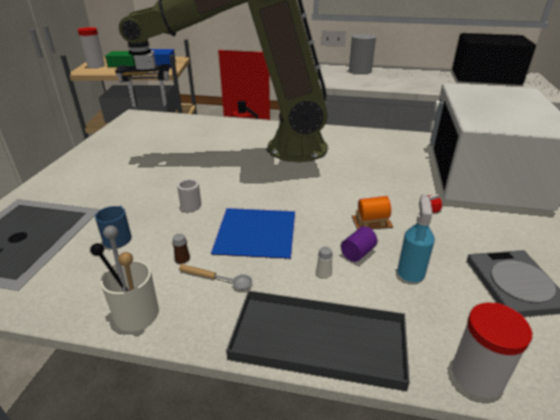

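View pics/top0.png

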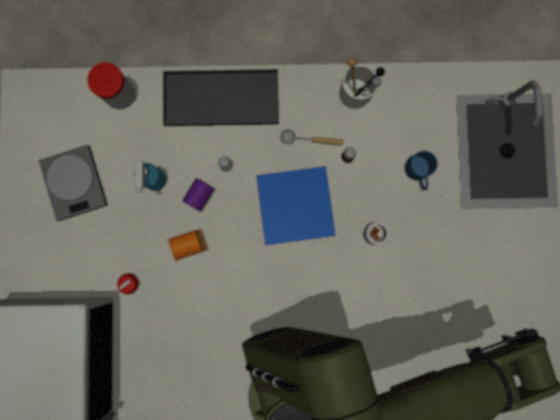

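The candidates in the top picture are:
- **Orange tub** at (188,245). It is orange and lies in a wooden cradle, so it fits the description.
- **Purple tub** at (199,195). This is the look-alike.

The other things in the top picture are the white tub with brown weights in it (375,233), the board (296,205), the salt (225,163), the pepper (349,154), the spray bottle (150,177), the timer (128,284) and the mug (421,166). Next I confirm the tub in an enlarged crop and measure it.

Run:
```python
from h import *
out=[]
for n,(x0,y0,x1,y1) in dict(scene=(330,170,450,290),top=(140,165,260,285)).items():
    a=cv2.imread(f'pics/{n}0.png')[y0:y1,x0:x1]; out.append(cv2.resize(a,(400,400),interpolation=cv2.INTER_CUBIC))
cv2.imwrite('pics/crop1.png',np.hstack(out))
def comp(m,P,name):
    k,l,s,c=cv2.connectedComponentsWithStats(m.astype(np.uint8))
    for i in range(1,k):
        if s[i,4]>60:
            q=P[l==i]; q=q[np.isfinite(q).all(1)]
            print(name,c[i].round(),s[i,4],'mean',q.mean(0).round(3),'min',np.percentile(q,2,0).round(3),'max',np.percentile(q,98,0).round(3))
            w=q[:,:2][q[:,2]>np.percentile(q[:,2],0)]; r=cv2.minAreaRect((w*1000).astype(np.float32)); print('   rect',r)
for n in('top','scene'):
    im=cv2.imread(f'pics/{n}0.png');d=np.load(f'pics/{n}0_d.npy');P=pts(n,d); h=cv2.cvtColor(im,cv2.COLOR_BGR2HSV)
    H,S,V=h[...,0],h[...,1],h[...,2]
    print(n); ok=(d>0)&(P[...,0]>.15)&(P[...,0]<1)&(abs(P[...,1])<.7)
    comp(ok&(H>5)&(H<18)&(S>180)&(V>90)&(P[...,2]>.02),P,'orange')
    comp(ok&(H>104)&(H<125)&(S>190)&(P[...,2]<.02),P,'board')
    if n=='top':
        for t,(u,v,rr) in dict(white=(375,233,20),salt=(225,163,14),pepper=(349,154,14),purple=(199,195,26),spray=(150,177,26),mug=(421,168,26),timer=(128,284,18)).items():
            mm=np.zeros_like(ok);mm[v-rr:v+rr,u-rr:u+rr]=1
            comp(ok&mm&(P[...,2]>.02),P,t)
```

```text
top
orange [185. 245.] 563 mean [0.461 0.3   0.078] min [0.429 0.262 0.059] max [0.493 0.34  0.09 ]
   rect ((462.109375, 301.3952941894531), (61.39170455932617, 79.1857681274414), 17.402877807617188)
white [375. 233.] 352 mean [ 0.486 -0.261  0.064] min [ 0.454 -0.295  0.022] max [ 0.516 -0.231  0.089]
   rect ((486.27886962890625, -263.5692138671875), (67.40293884277344, 64.91889190673828), 88.6607666015625)
salt [224. 163.] 158 mean [0.704 0.185 0.064] min [0.689 0.17  0.022] max [0.725 0.204 0.081]
   rect ((707.3705444335938, 187.64015197753906), (39.47142028808594, 37.37922668457031), 42.73701858520508)
pepper [348. 154.] 165 mean [ 0.725 -0.188  0.063] min [ 0.71  -0.207  0.022] max [ 0.745 -0.173  0.08 ]
   rect ((728.0154418945312, -190.25144958496094), (36.84430694580078, 38.82459259033203), 16.044788360595703)
purple [197. 195.] 626 mean [0.611 0.267 0.059] min [0.568 0.229 0.036] max [0.654 0.308 0.072]
   rect ((612.8678588867188, 270.1895751953125), (67.16387176513672, 84.02818298339844), 58.2597770690918)
spray [147. 177.] 762 mean [0.655 0.395 0.146] min [0.611 0.373 
[... 278 characters left out ...]
98876953125), (80.56487274169922, 105.32292938232422), 68.2816162109375)
timer [126. 284.] 321 mean [0.347 0.486 0.033] min [0.32  0.46  0.021] max [0.374 0.514 0.048]
   rect ((348.16058349609375, 488.1849060058594), (58.91732406616211, 60.45832824707031), 23.102130889892578)
scene
orange [374. 208.] 625 mean [0.486 0.306 0.066] min [0.457 0.264 0.036] max [0.506 0.347 0.086]
   rect ((478.6380920410156, 305.8869323730469), (47.284095764160156, 82.02548217773438), 19.345491409301758)
board [255. 233.] 3216 mean [ 0.592 -0.024  0.007] min [ 0.483 -0.125  0.004] max [0.689 0.078 0.009]
   rect ((583.9044189453125, -25.19799041748047), (218.3812255859375, 209.3815460205078), 6.797744274139404)
```

View pics/crop1.png

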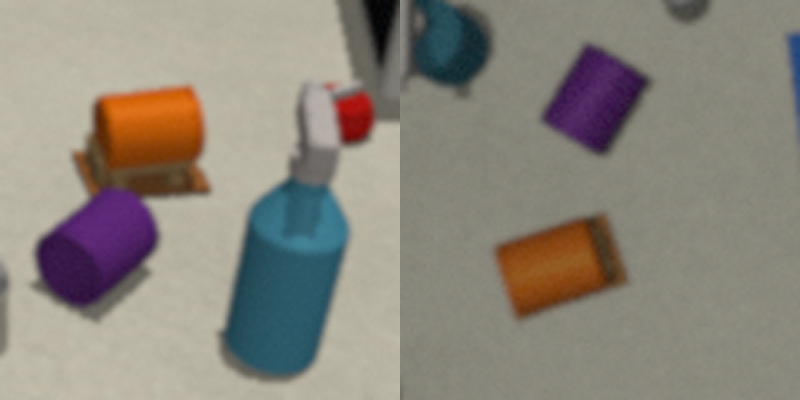

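Run:
```python
from h import *
for n in('top','scene'):
    im=cv2.imread(f'pics/{n}0.png');d=np.load(f'pics/{n}0_d.npy');P=pts(n,d); h=cv2.cvtColor(im,cv2.COLOR_BGR2HSV)
    m=(h[...,0]>5)&(h[...,0]<18)&(h[...,1]>170)&(h[...,2]>80)&(P[...,2]>.04)&(abs(P[...,0]-.46)<.1)&(abs(P[...,1]-.3)<.1)
    q=P[m]
    from scipy.optimize import least_squares
    def f(v):
        a=np.array([v[2],1,v[3]]);a/=np.linalg.norm(a);e=q-[v[0],.3,v[1]]
        return np.linalg.norm(e-np.outer(e@a,a),axis=1)-.034
    s=least_squares(f,[.462,.052,-.3,.07],loss='soft_l1',f_scale=.002).x
    a=np.array([s[2],1,s[3]]);a/=np.linalg.norm(a); t=(q-[s[0],.3,s[1]])@a
    r=f(s); print(n,s.round(4),'dir',a.round(3),np.degrees(np.arctan2(a[1],a[0])),'t',np.percentile(t,[0,1,3,97,99,100]).round(4),abs(r).mean())
    c=np.array([s[0],.3,s[1]])+a*(np.percentile(t,1)+np.percentile(t,99))/2; print('centre',c)
# white: circle fit of rim; board rect from top
n='top';im=cv2.imread('pics/top0.png');d=np.load('pics/top0_d.npy');P=pts(n,d);h=cv2.cvtColor(im,cv2.COLOR_BGR2HSV)
q=P[(abs(P[...,0]-.48)<.06)&(abs(P[...,1]+.26)<.06)&(P[...,2]>.075)]
print('white rim',len(q),q[:,2].mean(),cv2.minEnclosingCircle((q[:,:2]*1000).astype(np.float32)))
m=(h[...,0]>100)&(h[...,0]<128)&(h[...,1]>150)&(abs(P[...,0]-.59)<.15)&(abs(P[...,1]+.02)<.16)
print('board',m.sum(),P[m].mean(0),cv2.minAreaRect((P[m][:,:2]*1000).astype(np.float32)))
```

```text
top [ 0.4645  0.0497 -0.3231  0.0969] dir [-0.306  0.948  0.092] 107.90802798237529 t [-0.0353 -0.0349 -0.034   0.0422  0.0435  0.0456] 0.002653203829323447
centre [0.46312363 0.30411486 0.0501366 ]
scene [ 0.4649  0.0498 -0.3182  0.0917] dir [-0.302  0.949  0.087] 107.64974816811338 t [-0.0377 -0.0373 -0.0367  0.0414  0.0436  0.0453] 0.0024086109446379476
centre [0.46395927 0.30300021 0.05005633]
white rim 190 0.08271178573177203 ((485.96905517578125, -264.0714111328125), 34.21229553222656)
board 4595 [ 0.57882934 -0.02753222  0.00691375] ((579.8829345703125, -27.707191467285156), (211.44808959960938, 211.585693359375), 6.443572521209717)
```

Both views agree: the orange tub is centred at (0.463, 0.303, 0.050), its mouth points along 108°, and its slope is about 5° up towards +y. I start moving now, keeping the height.

```bash
python3 -m handwheel '[{"x":-0.03,"z":0.024,"spin":-5,"fingers":1},{"x":-0.07,"z":0.055,"spin":-12,"fingers":1},{"x":-0.11,"z":0.086,"spin":-20,"fingers":1},{"x":-0.15,"z":0.118,"spin":-28,"fingers":1},{"x":-0.19,"z":0.149,"spin":-36,"fingers":1},{"x":-0.23,"z":0.18,"spin":-44,"fingers":1},{"x":-0.27,"z":0.212,"spin":-52,"fingers":1},{"x":-0.31,"z":0.243,"spin":-60,"fingers":1},{"x":-0.35,"z":0.275,"spin":-68,"fingers":1},{"x":-0.39,"z":0.306,"spin":-76,"fingers":1}]' 20
cat > go.py <<'E'
import sys; from h import *
def go(x,y,z,ang):
    p,r,o=tool(); s=r.T@(np.array([x,y,z])-p)
    a=np.degrees(np.arctan2(r[1,0],r[0,0])); print('t',o['time_s'],'p',p.round(4),'xang',round(a,2),'w',o['grip_width'],'F',np.round(o['force'],1)); print('shift x,y,z',s.round(4),'spin',round((a-ang+180)%360-180,2))
go(*map(float,sys.argv[1:5]))
E
python3 go.py .469 .2865 .12 17.8
```

```text
t 0.1 p [ 0.1807 -0.5192  0.1968] xang -70.82 w 0.09345197399072698 F [ 0.4 -0.  -0.1]
shift x,y,z [-0.6662  0.0775  0.5371] spin -88.62validation failed for argument at $[0]...
```

```bash
python3 -m handwheel '[{"x":-0.03,"y":0,"z":0.024,"spin":-5,"fingers":1},{"x":-0.07,"y":0,"z":0.055,"spin":-12,"fingers":1},{"x":-0.11,"y":0,"z":0.086,"spin":-20,"fingers":1},{"x":-0.15,"y":0,"z":0.118,"spin":-28,"fingers":1},{"x":-0.19,"y":0,"z":0.149,"spin":-36,"fingers":1},{"x":-0.23,"y":0,"z":0.18,"spin":-44,"fingers":1},{"x":-0.27,"y":0,"z":0.212,"spin":-52,"fingers":1},{"x":-0.31,"y":0,"z":0.243,"spin":-60,"fingers":1},{"x":-0.35,"y":0,"z":0.275,"spin":-68,"fingers":1},{"x":-0.39,"y":0,"z":0.306,"spin":-76,"fingers":1}]' 20
python3 go.py .469 .2865 .12 17.8
```

```text
time_s: 1.1
ee_pos: [0.3393, -0.0555, 0.1974]
eef_rot: [-1.571, -0.001, 0.096]
force: [-0.2, -0.9, -0.6]
grip_width: 0.0939
t 1.1 p [ 0.3393 -0.0555  0.1974] xang 5.49 w 0.09394496793121343 F [-0.2 -0.9 -0.6]
shift x,y,z [0.1618 0.0774 0.328 ] spin -12.31
```

```bash
python3 -m handwheel '[{"x":0.02,"y":0,"z":0.04,"spin":-2,"fingers":1},{"x":0.04,"y":0,"z":0.08,"spin":-4,"fingers":1},{"x":0.06,"y":0,"z":0.12,"spin":-6,"fingers":1},{"x":0.08,"y":0,"z":0.16,"spin":-8,"fingers":1},{"x":0.1,"y":0.01,"z":0.2,"spin":-10,"fingers":1},{"x":0.12,"y":0.02,"z":0.24,"spin":-12,"fingers":1},{"x":0.14,"y":0.035,"z":0.28,"spin":-12.3,"fingers":1},{"x":0.155,"y":0.055,"z":0.31,"spin":-12.3,"fingers":1},{"x":0.161,"y":0.07,"z":0.326,"spin":-12.3,"fingers":1},{"x":0.161,"y":0.07,"z":0.326,"spin":-12.3,"fingers":1}]' 20
python3 go.py .469 .2865 .055 17.8
python3 - <<'E'
from h import *
a,_=shot('top','t1');b,_=shot('scene','s1')
cv2.imwrite('pics/v1.png',np.hstack([cv2.resize(x[y:y+130,u:u+130,::-1],(400,400),interpolation=cv2.INTER_CUBIC) for x,u,y in((a,125,180),(b,310,130))]))
E
```

```text
time_s: 2.1
ee_pos: [0.4692, 0.2827, 0.1246]
eef_rot: [-1.571, 0.004, 0.307]
force: [0.6, 0.4, -0.9]
grip_width: 0.0939
t 2.1 p [0.4692 0.2827 0.1246] xang 17.59 w 0.09393088835489165 F [ 0.6  0.4 -0.9]
shift x,y,z [0.0013 0.0696 0.0037] spin -0.21
```

View pics/v1.png

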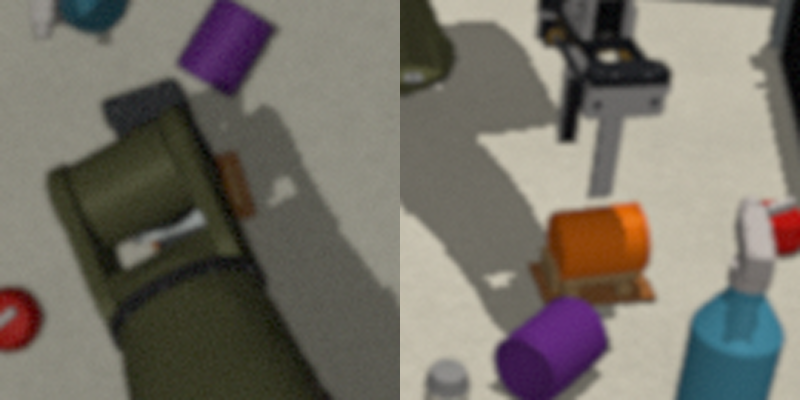

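The gripper stands over the orange tub, with the near finger at about (605,150) in the right crop and the tub at (600,245). The jaws straddle the tub, so I descend and grip.

```bash
python3 -m handwheel '[{"x":0.001,"y":0.01,"z":0.0,"spin":0,"fingers":1},{"x":0.001,"y":0.025,"z":0.0,"spin":0,"fingers":1},{"x":0.001,"y":0.04,"z":0.0,"spin":0,"fingers":1},{"x":0.001,"y":0.055,"z":0.0,"spin":0,"fingers":1},{"x":0.001,"y":0.065,"z":0.0,"spin":0,"fingers":1},{"x":0.001,"y":0.0655,"z":0.0,"spin":0,"fingers":1},{"x":0.001,"y":0.0655,"z":0.0,"spin":0,"fingers":0.5},{"x":0.001,"y":0.0655,"z":0.0,"spin":0,"fingers":0.4},{"x":0.001,"y":0.0655,"z":0.0,"spin":0,"fingers":0.4},{"x":0.001,"y":0.0655,"z":0.0,"spin":0,"fingers":0.4}]' 20
python3 go.py .469 .2865 .055 17.8
```

```text
time_s: 3.2
ee_pos: [0.4712, 0.2821, 0.0622]
eef_rot: [-1.571, -0.001, 0.305]
force: [-0.1, -0.7, 0.9]
grip_width: 0.0673
t 3.2 p [0.4712 0.2821 0.0622] xang 17.48 w 0.06733829553493847 F [-0.1 -0.7  0.9]
shift x,y,z [-0.0008  0.0072  0.0049] spin -0.32
```

```bash
python3 -m handwheel '[{"x":0,"y":0,"z":0.0,"spin":0,"fingers":1},{"x":0,"y":0,"z":0.0,"spin":0,"fingers":1},{"x":0,"y":0.004,"z":0.003,"spin":0,"fingers":1},{"x":0,"y":0.0075,"z":0.003,"spin":0,"fingers":1},{"x":0,"y":0.0075,"z":0.003,"spin":0,"fingers":0.4},{"x":0,"y":0.0075,"z":0.003,"spin":0,"fingers":0.2},{"x":0,"y":0.0075,"z":0.003,"spin":0,"fingers":0.2},{"x":0,"y":0.0075,"z":0.003,"spin":0,"fingers":0.2},{"x":0,"y":0.0075,"z":0.003,"spin":0,"fingers":0.2},{"x":0,"y":-0.005,"z":0.003,"spin":0,"fingers":0.2}]' 20
python3 go.py .469 .2865 .055 17.8
```

```text
time_s: 4.2
ee_pos: [0.4694, 0.2845, 0.0658]
eef_rot: [-1.571, 0.003, 0.305]
force: [0.4, 0.8, -0.8]
grip_width: 0.0631
t 4.2 p [0.4694 0.2845 0.0658] xang 17.48 w 0.0630935552149207 F [ 0.4  0.8 -0.8]
shift x,y,z [0.0002 0.0108 0.0021] spin -0.32
```

Run:
```python
from h import *
b,d=shot('scene','s2')
cv2.imwrite('pics/v2.png',cv2.resize(b[150:250,320:430,::-1],(770,700)[:2],interpolation=cv2.INTER_CUBIC)[:600])
o=get_obs();print(o['grip_width'],o['ee_pos'])
```

```text
0.06286505029272794 [0.47077359 0.28517004 0.06897278]
```

View pics/v2.png

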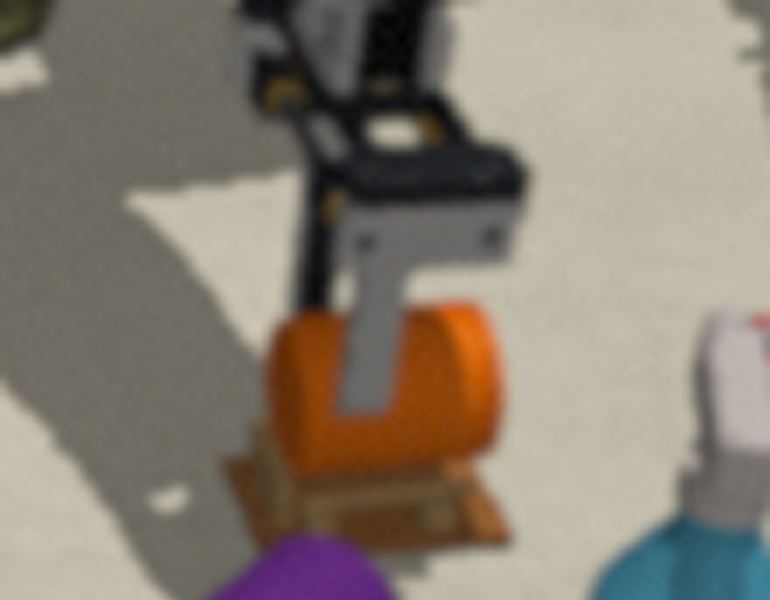

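The finger lies on the tub's side at (365,370), and the tub has lifted out of the cradle along with it. The width reads a little under 68 mm, so I fit the tub axis from this same frame.

```bash
cat >> h.py <<'E'
from scipy.optimize import least_squares
def tubfit(p,d,n,c0,a0,rad=.08):
    P=pts(n,d);h=cv2.cvtColor(p,cv2.COLOR_RGB2HSV)
    m=(h[...,0]>5)&(h[...,0]<18)&(h[...,1]>170)&(h[...,2]>70)&(d>0)&(np.linalg.norm(P-c0,axis=-1)<rad)
    m=cv2.erode(m.astype(np.uint8),np.ones((3,3)))>0
    q=P[m]; a0=np.array(a0,float)/np.linalg.norm(a0); u=np.cross(a0,[.3,.2,1 if abs(a0[2])<.8 else 0]);u/=np.linalg.norm(u);w=np.cross(a0,u)
    def ax(v): a=a0+v[2]*u+v[3]*w; return np.array(c0)+v[0]*u+v[1]*w, a/np.linalg.norm(a)
    def f(v):
        c,a=ax(v);e=q-c; return np.linalg.norm(e-np.outer(e@a,a),axis=1)-.034
    s=least_squares(f,[0,0,0,0],loss='soft_l1',f_scale=.002); c,a=ax(s.x); t=(q-c)@a
    print(n,len(q),'axis',a.round(3),'elev',np.degrees(np.arcsin(a[2])).round(1),'c',(c+a*(t.min()+t.max())/2).round(4),'t',t.min().round(3),t.max().round(3),'res',abs(s.fun).mean().round(4))
    return c,a
E
python3 - <<'E'
from h import *
p=cv2.imread('pics/s2.png')[:,:,::-1].copy();tubfit(p,np.load('pics/s2_d.npy'),'scene',[.464,.303,.06],[-.305,.95,.08])
p=cv2.imread('pics/s1.png')[:,:,::-1].copy();tubfit(p,np.load('pics/s1_d.npy'),'scene',[.464,.303,.05],[-.305,.95,.08])
E
```

```text
scene 412 axis [-0.28   0.958  0.063] elev 3.6 c [0.4638 0.3019 0.0611] t -0.041 0.039 res 0.0024
scene 521 axis [-0.296  0.951  0.087] elev 5.0 c [0.4641 0.3021 0.05  ] t -0.041 0.039 res 0.002
```

The tub rose 11 mm with the gripper and its axis is 3.6° above level. The tool cannot pitch, so the tub has to swing about the pads by its own weight. I therefore put it back and regrip nearer its base.

```bash
python3 -m handwheel '[{"x":0,"y":0.008,"z":0.0,"spin":0,"fingers":0.2},{"x":0,"y":0.0125,"z":0,"spin":0,"fingers":0.2},{"x":0,"y":0.0125,"z":0,"spin":0,"fingers":1},{"x":0,"y":0.0125,"z":0,"spin":0,"fingers":1},{"x":0,"y":0.009,"z":-0.009,"spin":0,"fingers":1},{"x":0,"y":0.009,"z":-0.018,"spin":0,"fingers":1},{"x":0,"y":0.009,"z":-0.018,"spin":0,"fingers":1},{"x":0,"y":0.009,"z":-0.018,"spin":0,"fingers":0.3},{"x":0,"y":0.009,"z":-0.018,"spin":0,"fingers":0.3},{"x":0,"y":0.009,"z":-0.018,"spin":0,"fingers":0.2}]' 30
python3 -m handwheel '[{"x":0,"y":0,"z":0.0,"spin":0,"fingers":0},{"x":0,"y":0,"z":0.0,"spin":0,"fingers":0},{"x":0,"y":0,"z":0,"spin":0,"fingers":0},{"x":0,"y":-0.01,"z":0,"spin":0,"fingers":0},{"x":0,"y":-0.025,"z":0,"spin":0,"fingers":0},{"x":0,"y":-0.045,"z":0,"spin":0,"fingers":0},{"x":0,"y":-0.065,"z":0,"spin":0,"fingers":0},{"x":0,"y":-0.08,"z":0,"spin":0,"fingers":0},{"x":0,"y":-0.09,"z":0,"spin":0,"fingers":0},{"x":0,"y":-0.09,"z":0,"spin":0,"fingers":0}]' 30
python3 - <<'E'
from h import *
p,d=shot('scene','s3');tubfit(p,d,'scene',[.464,.302,.14],[-.305,.95,.08])
E
python3 go.py .58 -.08 .12 17.8
```

```text
time_s: 5.25
ee_pos: [0.4755, 0.2679, 0.0577]
eef_rot: [-1.571, -0.0, 0.305]
force: [0.6, 0.2, 0.3]
grip_width: 0.0732
time_s: 6.25
ee_pos: [0.4761, 0.268, 0.1493]
eef_rot: [-1.57, -0.002, 0.305]
force: [-0.8, 0.4, -0.5]
grip_width: 0.0469
scene 220 axis [-0.312  0.948  0.071] elev 4.1 c [0.465  0.3025 0.0499] t -0.045 0.031 res 0.0015
t 6.3 p [0.4758 0.2678 0.1482] xang 17.48 w 0.0466240211735678 F [-0.1  0.1  0.6]
shift x,y,z [-0.0051  0.0281 -0.363 ] spin -0.32
```

Run:
```python
from h import *
p=cv2.imread('pics/s3.png')[:,:,::-1].copy();c,a=tubfit(p,np.load('pics/s3_d.npy'),'scene',[.464,.302,.05],[-.305,.95,.08])
p=p[150:260,320:440,::-1]; cv2.imwrite('pics/v3.png',cv2.resize(p,(600,550),interpolation=cv2.INTER_CUBIC))
```

```text
scene 527 axis [-0.297  0.951  0.088] elev 5.0 c [0.4648 0.3015 0.0499] t -0.04 0.039 res 0.002
```

View pics/v3.png

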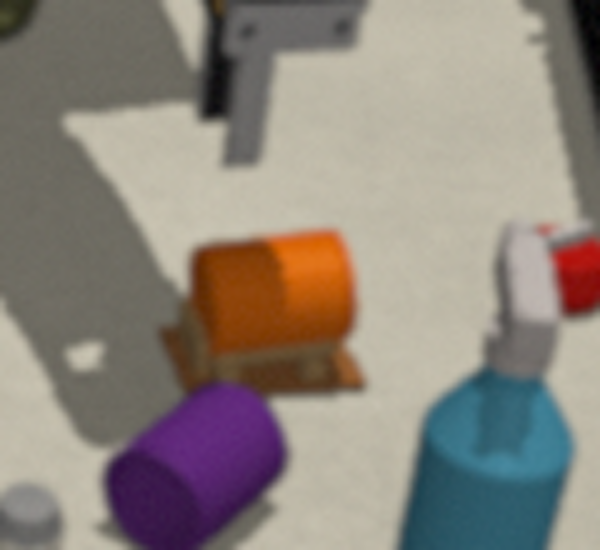

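Run:
```python
from h import *
P=pts('scene',np.load('pics/s3_d.npy'))
for v in range(158,186,2): print(v,[P[v,u].round(3).tolist() for u in(364,368,372)])
```

```text
158 [[0.562, 0.257, 0.262], [0.564, 0.267, 0.264], [0.558, 0.277, 0.262]]
160 [[0.561, 0.258, 0.256], [0.559, 0.268, 0.256], [0.559, 0.278, 0.257]]
162 [[0.455, 0.262, 0.196], [0.515, 0.27, 0.228], [0.512, 0.281, 0.227]]
164 [[0.455, 0.262, 0.19], [0.512, 0.271, 0.22], [0.51, 0.281, 0.22]]
166 [[0.454, 0.263, 0.183], [0.514, 0.272, 0.215], [0.508, 0.282, 0.213]]
168 [[0.453, 0.264, 0.176], [0.513, 0.272, 0.209], [0.51, 0.283, 0.208]]
170 [[0.453, 0.265, 0.169], [0.513, 0.273, 0.203], [0.508, 0.284, 0.201]]
172 [[0.453, 0.265, 0.163], [0.514, 0.274, 0.198], [0.512, 0.284, 0.197]]
174 [[0.454, 0.266, 0.157], [0.511, 0.275, 0.19], [0.507, 0.285, 0.189]]
176 [[0.177, 0.276, -0.004], [0.515, 0.275, 0.186], [0.506, 0.286, 0.182]]
178 [[0.502, 0.266, 0.171], [0.512, 0.276, 0.178], [0.188, 0.304, -0.003]]
180 [[0.505, 0.266, 0.167], [0.512, 0.277, 0.172], [0.202, 0.305, -0.003]]
182 [[0.508, 0.267, 0.162], [0.509, 0.278, 0.164], [0.221, 0.304, -0.001]]
184 [[0.237, 0.277, -0.002], [0.239, 0.291, 0.001], [0.227, 0.305, -0.005]]
```

Run:
```python
from h import *
for t,us in(('s1',(372,375,378)),('s2',(368,372,376))):
  P=pts('scene',np.load(f'pics/{t}_d.npy'))
  for v in range(180,212,2): print(t,v,[P[v,u].round(3).tolist() for u in us])
print(get_obs()['qpos'])
```

```text
s1 180 [[0.521, 0.287, 0.178], [0.524, 0.294, 0.181], [0.528, 0.302, 0.184]]
s1 182 [[0.524, 0.287, 0.174], [0.531, 0.295, 0.179], [0.526, 0.303, 0.177]]
s1 184 [[0.523, 0.288, 0.167], [0.529, 0.296, 0.171], [0.527, 0.303, 0.171]]
s1 186 [[0.524, 0.289, 0.161], [0.523, 0.297, 0.162], [0.528, 0.304, 0.166]]
s1 188 [[0.527, 0.289, 0.157], [0.531, 0.297, 0.16], [0.524, 0.305, 0.157]]
s1 190 [[0.527, 0.29, 0.151], [0.529, 0.298, 0.153], [0.524, 0.306, 0.151]]
s1 192 [[0.528, 0.291, 0.145], [0.528, 0.299, 0.146], [0.521, 0.307, 0.143]]
s1 194 [[0.521, 0.292, 0.135], [0.298, 0.315, -0.001], [0.293, 0.326, -0.003]]
s1 196 [[0.312, 0.306, -0.002], [0.308, 0.316, -0.003], [0.304, 0.326, -0.004]]
s1 198 [[0.464, 0.297, 0.086], [0.46, 0.306, 0.085], [0.46, 0.314, 0.085]]
s1 200 [[0.47, 0.298, 0.083], [0.468, 0.306, 0.083], [0.464, 0.315, 0.081]]
s1 202 [[0.478, 0.298, 0.081], [0.478, 0.306, 0.082], [0.472, 0.315, 0.079]]
s1 204 [[0.485, 0.298, 0.078], [0.483, 0.307, 0.079], [0.479, 0.315, 0.077]]
s1 206 [[0.49, 0.299, 0.075], [0.488, 0.307, 0.075], [0.488, 0.316, 0.076]]
s1 208 [[0.489, 0.3, 0.
[... 739 characters left out ...]
 [[0.47, 0.285, 0.095], [0.513, 0.293, 0.123], [0.509, 0.304, 0.122]]
s2 198 [[0.476, 0.285, 0.092], [0.515, 0.294, 0.118], [0.508, 0.305, 0.115]]
s2 200 [[0.505, 0.284, 0.104], [1.49, 0.233, 0.729], [0.478, 0.308, 0.089]]
s2 202 [[0.506, 0.285, 0.098], [0.509, 0.296, 0.101], [0.484, 0.309, 0.087]]
s2 204 [[0.513, 0.286, 0.095], [0.512, 0.297, 0.096], [0.491, 0.309, 0.084]]
s2 206 [[0.51, 0.287, 0.087], [0.514, 0.297, 0.091], [0.493, 0.31, 0.079]]
s2 208 [[0.517, 0.287, 0.085], [0.51, 0.298, 0.081], [0.495, 0.31, 0.073]]
s2 210 [[0.501, 0.289, 0.067], [0.499, 0.3, 0.067], [0.497, 0.311, 0.067]]
[ 4.45587152e-01  3.35056803e-01  1.59302622e+00 -2.06201217e-05
  1.21248072e+00  1.40450456e-01]
```

The depth data shows the fingertips about 11 mm above the reported `ee_pos` z in all three views, where they should be 19 mm below it. So the earlier grip only held the upper chord of the tub. I use the camera-based tip height from now on and descend to a tip height of about 38 mm.

```bash
python3 -m handwheel '[{"x":0,"y":0,"z":0.0,"spin":0,"fingers":1},{"x":0,"y":0,"z":0.0,"spin":0,"fingers":1},{"x":0,"y":0,"z":0,"spin":0,"fingers":1},{"x":0,"y":0.02,"z":0,"spin":0,"fingers":1},{"x":0,"y":0.045,"z":0,"spin":0,"fingers":1},{"x":0,"y":0.07,"z":0,"spin":0,"fingers":1},{"x":0,"y":0.09,"z":0,"spin":0,"fingers":1},{"x":0,"y":0.105,"z":0,"spin":0,"fingers":1},{"x":0,"y":0.115,"z":0,"spin":0,"fingers":1},{"x":0,"y":0.119,"z":0,"spin":0,"fingers":1}]' 30
python3 -m handwheel '[{"x":0,"y":0,"z":0.0,"spin":0,"fingers":0.3},{"x":0,"y":0,"z":0.0,"spin":0,"fingers":0.3},{"x":0,"y":0,"z":0,"spin":0,"fingers":0.3},{"x":0,"y":0,"z":0,"spin":0,"fingers":0.3},{"x":0,"y":-0.005,"z":0,"spin":0,"fingers":0.3},{"x":0,"y":-0.01,"z":0,"spin":0,"fingers":0.3},{"x":0,"y":-0.015,"z":0,"spin":0,"fingers":0.3},{"x":0,"y":-0.02,"z":0,"spin":0,"fingers":0.3},{"x":0,"y":-0.02,"z":0,"spin":0,"fingers":0.3},{"x":0,"y":-0.02,"z":0,"spin":0,"fingers":0.3}]' 30
python3 - <<'E'
from h import *
p,d=shot('scene','s4');tubfit(p,d,'scene',[.464,.302,.07],[-.305,.95,.08])
P=pts('scene',d)
for v in range(200,226,2): print(v,[P[v,u].round(3).tolist() for u in(366,370)])
E
python3 go.py .58 -.08 .12 17.8
```

```text
time_s: 7.3
ee_pos: [0.4752, 0.2675, 0.0278]
eef_rot: [-1.571, 0.001, 0.305]
force: [0.6, -0.3, -0.3]
grip_width: 0.094
time_s: 8.3
ee_pos: [0.4756, 0.2677, 0.0488]
eef_rot: [-1.571, -0.0, 0.305]
force: [0.8, 0.4, -1.7]
grip_width: 0.0659
scene 307 axis [-0.344  0.932  0.118] elev 6.8 c [0.4651 0.303  0.0685] t -0.039 0.04 res 0.0018
200 [[0.521, 0.278, 0.113], [0.516, 0.289, 0.111]]
202 [[0.519, 0.279, 0.105], [0.494, 0.291, 0.09]]
204 [[0.523, 0.28, 0.101], [0.499, 0.292, 0.087]]
206 [[0.519, 0.281, 0.092], [0.501, 0.293, 0.082]]
208 [[0.518, 0.281, 0.085], [0.501, 0.293, 0.075]]
210 [[0.519, 0.282, 0.079], [0.503, 0.294, 0.069]]
212 [[0.521, 0.283, 0.073], [0.501, 0.295, 0.061]]
214 [[0.517, 0.284, 0.063], [0.496, 0.296, 0.051]]
216 [[0.444, 0.288, 0.006], [0.441, 0.301, 0.006]]
218 [[0.456, 0.289, 0.007], [0.452, 0.301, 0.006]]
220 [[0.467, 0.289, 0.008], [0.494, 0.299, 0.028]]
222 [[0.502, 0.288, 0.025], [0.502, 0.299, 0.027]]
224 [[0.499, 0.289, 0.016], [0.48, 0.301, 0.004]]
t 8.35 p [0.4755 0.2677 0.0486] xang 17.48 w 0.06628934024910131 F [-0.1 -0.6 -0.6]
shift x,y,z [-0.0048 -0.0714 -0.363 ] spin -0.32
```

Now held at the equator: it has lifted 19 mm and its mouth is still slightly up. I carry it to the board.

```bash
python3 -m handwheel '[{"x":0,"y":-0.02,"z":0.0,"spin":0,"fingers":0.3},{"x":0,"y":-0.04,"z":-0.005,"spin":0,"fingers":0.3},{"x":0,"y":-0.06,"z":-0.015,"spin":0,"fingers":0.3},{"x":0,"y":-0.07,"z":-0.03,"spin":0,"fingers":0.3},{"x":0.002,"y":-0.07,"z":-0.05,"spin":0,"fingers":0.3},{"x":0.003,"y":-0.07,"z":-0.08,"spin":0,"fingers":0.3},{"x":0.004,"y":-0.07,"z":-0.115,"spin":0,"fingers":0.3},{"x":0.005,"y":-0.07,"z":-0.15,"spin":0,"fingers":0.3},{"x":0.006,"y":-0.07,"z":-0.185,"spin":0,"fingers":0.3},{"x":0.007,"y":-0.07,"z":-0.22,"spin":0,"fingers":0.3}]' 30
python3 -m handwheel '[{"x":0,"y":0,"z":-0.035,"spin":0,"fingers":0.3},{"x":0.002,"y":0,"z":-0.07,"spin":0,"fingers":0.3},{"x":0.004,"y":0,"z":-0.1,"spin":0,"fingers":0.3},{"x":0.005,"y":0.0,"z":-0.13,"spin":0,"fingers":0.3},{"x":0.006,"y":0.0,"z":-0.155,"spin":0,"fingers":0.3},{"x":0.006,"y":0,"z":-0.172,"spin":0,"fingers":0.3},{"x":0.006,"y":0,"z":-0.18,"spin":0,"fingers":0.3},{"x":0.006,"y":0.02,"z":-0.183,"spin":0,"fingers":0.3},{"x":0.006,"y":0.04,"z":-0.183,"spin":0,"fingers":0.3},{"x":0.006,"y":0.055,"z":-0.183,"spin":0,"fingers":0.3}]' 30
python3 - <<'E'
from h import *
p,d=shot('scene','s5');tubfit(p,d,'scene',[.597,-.078,.078],[-.305,.95,.08])
E
python3 go.py .609 -.113 .03 17.5
```

```text
time_s: 9.35
ee_pos: [0.5484, 0.0579, 0.1182]
eef_rot: [-1.571, 0.001, 0.305]
force: [-0.1, -0.2, -2.4]
grip_width: 0.0663
time_s: 10.35
ee_pos: [0.6085, -0.1122, 0.0623]
eef_rot: [-1.57, 0.001, 0.306]
force: [1.0, -0.5, -1.4]
grip_width: 0.0659
scene 448 axis [-0.296  0.954  0.046] elev 2.7 c [ 0.5944 -0.0676  0.0834] t -0.021 0.043 res 0.0015
t 10.4 p [ 0.6076 -0.112   0.06  ] xang 17.51 w 0.06604000143501097 F [-1.1 -0.1 -3.8]
shift x,y,z [ 0.0012  0.03   -0.0015] spin 0.01
```

```bash
python3 -m handwheel '[{"x":0,"y":0.01,"z":0,"spin":0,"fingers":0.3},{"x":0,"y":0.02,"z":0,"spin":0,"fingers":0.3},{"x":0,"y":0.025,"z":0,"spin":0,"fingers":0.3},{"x":0,"y":0.028,"z":0,"spin":0,"fingers":0.3},{"x":0,"y":0.03,"z":0,"spin":0,"fingers":0.3},{"x":0,"y":0.032,"z":0,"spin":0,"fingers":0.3},{"x":0,"y":0.033,"z":0,"spin":0,"fingers":0.3},{"x":0,"y":0.033,"z":0,"spin":0,"fingers":0.3},{"x":0,"y":0.033,"z":0,"spin":0,"fingers":0.3},{"x":0,"y":0.033,"z":0,"spin":0,"fingers":0.3}]' 30
python3 -m handwheel '[{"x":0,"y":0,"z":0,"spin":0,"fingers":0.3},{"x":0,"y":0,"z":0,"spin":0,"fingers":0.3},{"x":0,"y":0,"z":0,"spin":0,"fingers":0.3},{"x":0,"y":-0.005,"z":0.003,"spin":0,"fingers":0.3},{"x":0,"y":-0.01,"z":0.006,"spin":0,"fingers":0.3},{"x":0,"y":-0.015,"z":0.009,"spin":0,"fingers":0.3},{"x":0,"y":-0.02,"z":0.013,"spin":0,"fingers":0.3},{"x":0,"y":-0.024,"z":0.016,"spin":0,"fingers":0.3},{"x":0,"y":-0.024,"z":0.016,"spin":0,"fingers":0.3},{"x":0,"y":-0.024,"z":0.016,"spin":0,"fingers":0.3}]' 3
python3 - <<'E'
from h import *
p,d=shot('scene','s6');tubfit(p,d,'scene',[.592,-.065,.05],[-.305,.95,-.2])
E
python3 go.py .609 -.113 .03 17.5
```

```text
time_s: 11.4
ee_pos: [0.6091, -0.1128, 0.0309]
eef_rot: [-1.571, -0.0, 0.305]
force: [0.4, 0.4, -1.3]
grip_width: 0.0664
time_s: 12.4
ee_pos: [0.6044, -0.0975, 0.0549]
eef_rot: [-1.571, -0.0, 0.305]
force: [0.0, -0.3, 0.4]
grip_width: 0.0668
scene 455 axis [-0.194  0.863 -0.467] elev -27.8 c [ 0.5969 -0.0632  0.0564] t -0.039 0.037 res 0.0015
t 12.45 p [ 0.6044 -0.0976  0.0548] xang 17.48 w 0.06725784750990665 F [ 1.2 -0.7  0.6]
shift x,y,z [-0.0002  0.0248 -0.0161] spin -0.02
```

The swing works: at 3 N the tub has turned to 28° mouth-down with its rim edge on the board. I continue the arc.

```bash
python3 -m handwheel '[{"x":0,"y":-0.005,"z":0.005,"spin":0,"fingers":0.3},{"x":0,"y":-0.009,"z":0.011,"spin":0,"fingers":0.3},{"x":0,"y":-0.012,"z":0.017,"spin":0,"fingers":0.3},{"x":0,"y":-0.0145,"z":0.023,"spin":0,"fingers":0.3},{"x":0,"y":-0.0165,"z":0.029,"spin":0,"fingers":0.3},{"x":0,"y":-0.0175,"z":0.036,"spin":0,"fingers":0.3},{"x":0,"y":-0.018,"z":0.043,"spin":0,"fingers":0.3},{"x":0,"y":-0.018,"z":0.05,"spin":0,"fingers":0.3},{"x":0,"y":-0.018,"z":0.05,"spin":0,"fingers":0.3},{"x":0,"y":-0.018,"z":0.05,"spin":0,"fingers":0.3}]' 3
python3 - <<'E'
from h import *
p,d=shot('scene','s7');tubfit(p,d,'scene',[.583,-.045,.05],[-.155,.5,-.86])
cv2.imwrite('pics/v4.png',cv2.resize(p[150:270,190:310,::-1],(600,600),interpolation=cv2.INTER_CUBIC))
E
python3 go.py .609 -.113 .03 17.5
```

```text
time_s: 13.45
ee_pos: [0.5894, -0.0497, 0.073]
eef_rot: [-1.571, -0.001, 0.305]
force: [0.8, 0.5, 5.0]
grip_width: 0.0666
scene 439 axis [-0.127  0.463 -0.877] elev -61.3 c [ 0.5861 -0.0301  0.0604] t -0.041 0.037 res 0.0019
t 13.5 p [ 0.5894 -0.0499  0.0729] xang 17.48 w 0.06680135021086382 F [0.6 0.7 4.8]
shift x,y,z [-0.0003  0.0429 -0.0661] spin -0.02
```

View pics/v4.png

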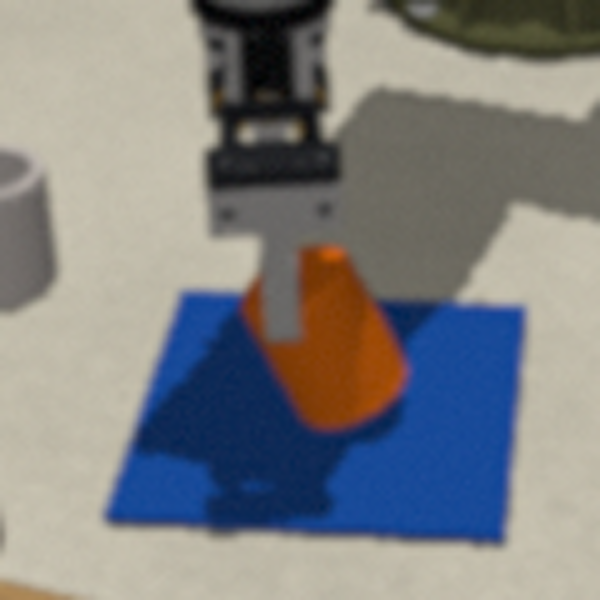

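The tub is at 61°, with its rim edge at (330,430) in the crop, well on the board. I finish the arc to upright.

```bash
python3 -m handwheel '[{"x":0,"y":0,"z":0.007,"spin":0,"fingers":0.3},{"x":0,"y":0,"z":0.014,"spin":0,"fingers":0.3},{"x":0,"y":0.0005,"z":0.021,"spin":0,"fingers":0.3},{"x":0,"y":0.002,"z":0.028,"spin":0,"fingers":0.3},{"x":0,"y":0.004,"z":0.035,"spin":0,"fingers":0.3},{"x":0,"y":0.007,"z":0.042,"spin":0,"fingers":0.3},{"x":0,"y":0.008,"z":0.044,"spin":0,"fingers":0.3},{"x":0,"y":0.008,"z":0.044,"spin":0,"fingers":0.3},{"x":0,"y":0.008,"z":0.044,"spin":0,"fingers":0.3},{"x":0,"y":0.008,"z":0.044,"spin":0,"fingers":0.3}]' 3
python3 - <<'E'
from h import *
p,d=shot('scene','s8');tubfit(p,d,'scene',[.576,-.008,.05],[0,0.05,-1])
E
python3 go.py .609 -.113 .03 17.5
```

```text
time_s: 14.5
ee_pos: [0.5757, -0.0079, 0.0644]
eef_rot: [-1.57, 0.001, 0.305]
force: [0.2, 0.1, -0.3]
grip_width: 0.0661
scene 378 axis [ 0.015  0.024 -1.   ] elev -88.4 c [ 0.5745 -0.0045  0.0564] t -0.047 0.034 res 0.0025
t 14.55 p [ 0.5758 -0.0079  0.0644] xang 17.47 w 0.06642734515627133 F [ 0.  -0.4  0.4]
shift x,y,z [ 0.0002  0.0344 -0.1102] spin -0.03
```

Run:
```python
from h import *
p=cv2.imread('pics/s8.png');P=pts('scene',np.load('pics/s8_d.npy'))
h=cv2.cvtColor(p,cv2.COLOR_BGR2HSV); m=(h[...,0]>5)&(h[...,0]<18)&(h[...,1]>170)&(h[...,2]>70)&(abs(P[...,0]-.58)<.08)&(abs(P[...,1])<.08)
print(np.percentile(P[m][:,2],[0,2,5,50,95,98,100]).round(3))
top=P[m&(P[...,2]>.08)]
v,u=np.nonzero(m); 
for uu in range(u.min()+2,u.max(),3): 
  vv=v[u==uu]; print(uu,P[vv.max(),uu].round(3),P[vv.min(),uu].round(3))
cv2.imwrite('pics/v5.png',cv2.resize(p[160:270,200:310],(600,600),interpolation=cv2.INTER_CUBIC))
```

```text
[0.011 0.015 0.018 0.058 0.093 0.094 0.367]Traceback (most recent call last):
  File "<stdin>", line 8, in <module>
    return umr_maximum(a, axis, None, out, keepdims, initial, where)
ValueError: zero-size array to reduction operation maximum which has no identity
```

```bash
python3 -m handwheel '[{"x":0,"y":0,"z":0,"spin":0,"fingers":0.55},{"x":0,"y":0,"z":0,"spin":0,"fingers":0.65},{"x":0,"y":0,"z":0.002,"spin":0,"fingers":0.65},{"x":0,"y":0,"z":0.004,"spin":0,"fingers":0.65},{"x":0,"y":0,"z":0.004,"spin":0,"fingers":0.65},{"x":0,"y":0,"z":0.004,"spin":0,"fingers":0.3},{"x":0,"y":0,"z":0.004,"spin":0,"fingers":0.3},{"x":0,"y":0,"z":0.004,"spin":0,"fingers":0.3},{"x":0,"y":0,"z":0.004,"spin":0,"fingers":0.3},{"x":0,"y":0,"z":0.004,"spin":0,"fingers":0.3}]' 15
python3 - <<'E'
from h import *
p,d=shot('scene','s9');tubfit(p,d,'scene',[.576,-.008,.05],[0,0.05,-1]);P=pts('scene',d)
h=cv2.cvtColor(p,cv2.COLOR_RGB2HSV); m=(h[...,0]>5)&(h[...,0]<18)&(h[...,1]>170)&(h[...,2]>70)&(abs(P[...,0]-.58)<.08)&(abs(P[...,1])<.08)
print(np.percentile(P[m][:,2],[0,2,5,50,95,98,100]).round(3))
cv2.imwrite('pics/v5.png',cv2.resize(p[160:270,200:310,::-1],(600,600),interpolation=cv2.INTER_CUBIC))
E
python3 go.py .576 -.008 .2 17.5
```

```text
time_s: 15.55
ee_pos: [0.5748, -0.004, 0.0648]
eef_rot: [-1.571, -0.0, 0.305]
force: [-0.1, 1.2, 0.5]
grip_width: 0.066
scene 363 axis [ 0.029 -0.044 -0.999] elev -87.0 c [ 0.5753 -0.005   0.0532] t -0.043 0.037 res 0.0024
[0.01  0.013 0.015 0.056 0.091 0.092 0.37 ]
t 15.6 p [ 0.5748 -0.004   0.0648] xang 17.48 w 0.06622158153516802 F [ 0.6  1.  -0.1]
shift x,y,z [-1.000e-04 -1.352e-01 -4.100e-03] spin -0.02
```

View pics/v5.png

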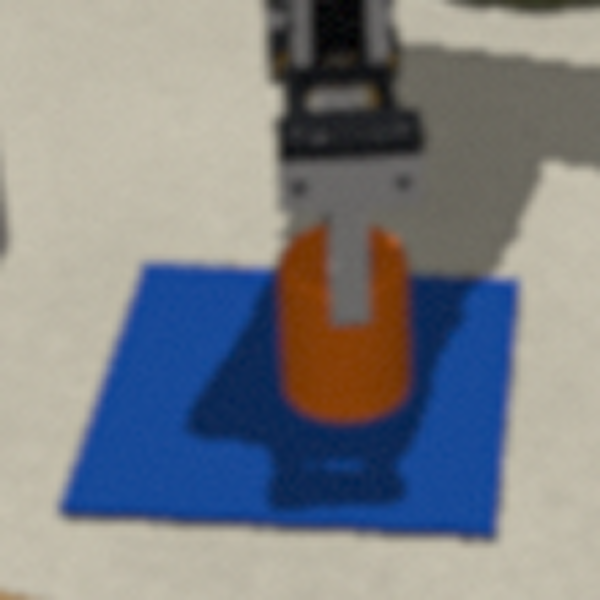

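The tub stands flat on the board (top at 0.092 m), mouth-down, and no weights show outside it. I lift it straight up.

```bash
python3 -m handwheel '[{"x":0,"y":-0.003,"z":0,"spin":0,"fingers":0.3},{"x":0,"y":-0.009,"z":0,"spin":0,"fingers":0.3},{"x":0,"y":-0.017,"z":0,"spin":0,"fingers":0.3},{"x":0,"y":-0.027,"z":0,"spin":0,"fingers":0.3},{"x":0,"y":-0.039,"z":0,"spin":0,"fingers":0.3},{"x":0,"y":-0.054,"z":0,"spin":0,"fingers":0.3},{"x":0,"y":-0.074,"z":0,"spin":0,"fingers":0.3},{"x":0,"y":-0.097,"z":0,"spin":0,"fingers":0.3},{"x":0,"y":-0.12,"z":0,"spin":0,"fingers":0.3},{"x":0,"y":-0.135,"z":0,"spin":0,"fingers":0.3}]' 20
python3 - <<'E'
from h import *
p,d=shot('scene','s10');tubfit(p,d,'scene',[.575,-.005,.187],[0,0,-1])
cv2.imwrite('pics/v6.png',cv2.resize(p[130:260,200:320,::-1],(554,600),interpolation=cv2.INTER_CUBIC))
E
python3 go.py .486 -.264 .17 17.5
```

```text
time_s: 16.6
ee_pos: [0.5752, -0.004, 0.2026]
eef_rot: [-1.572, -0.002, 0.305]
force: [0.3, 0.0, -1.1]
grip_width: 0.066
scene 457 axis [ 0.04  -0.034 -0.999] elev -87.0 c [ 0.5755 -0.0056  0.1899] t -0.043 0.038 res 0.0021
t 16.65 p [ 0.5758 -0.0041  0.2046] xang 17.49 w 0.06591228524035897 F [1.  0.8 1.6]
shift x,y,z [-0.1639  0.0342 -0.2209] spin -0.01
```

View pics/v6.png

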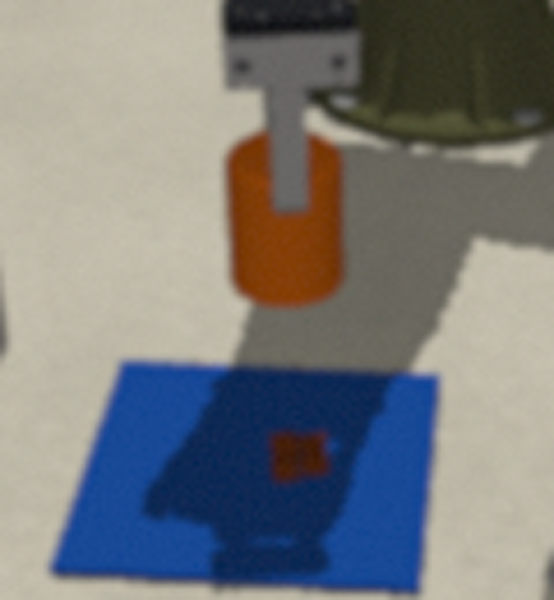

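All four weights lie in one tight heap, at about (300,455) in the crop. Next I carry the empty tub over the white tub and fit the white tub's axis.

```bash
python3 -m handwheel '[{"x":-0.008,"y":0,"z":-0.011,"spin":0,"fingers":0.3},{"x":-0.025,"y":0,"z":-0.033,"spin":0,"fingers":0.3},{"x":-0.047,"y":0,"z":-0.064,"spin":0,"fingers":0.3},{"x":-0.071,"y":0,"z":-0.096,"spin":0,"fingers":0.3},{"x":-0.095,"y":0,"z":-0.128,"spin":0,"fingers":0.3},{"x":-0.119,"y":0,"z":-0.16,"spin":0,"fingers":0.3},{"x":-0.14,"y":0,"z":-0.188,"spin":0,"fingers":0.3},{"x":-0.155,"y":0.01,"z":-0.208,"spin":0,"fingers":0.3},{"x":-0.163,"y":0.02,"z":-0.219,"spin":0,"fingers":0.3},{"x":-0.164,"y":0.03,"z":-0.221,"spin":0,"fingers":0.3}]' 20
python3 -m handwheel '[{"x":0,"y":0,"z":0,"spin":0,"fingers":0.3},{"x":0,"y":0,"z":0,"spin":0,"fingers":0.3},{"x":0,"y":0.005,"z":0,"spin":0,"fingers":0.3},{"x":0,"y":0.01,"z":0,"spin":0,"fingers":0.3},{"x":0,"y":0.01,"z":0,"spin":0,"fingers":0.3},{"x":0,"y":0.01,"z":0,"spin":0,"fingers":0.3},{"x":0,"y":0.01,"z":0,"spin":0,"fingers":0.3},{"x":0,"y":0.01,"z":0,"spin":0,"fingers":0.3},{"x":0,"y":0.01,"z":0,"spin":0,"fingers":0.3},{"x":0,"y":0.01,"z":0,"spin":0,"fingers":0.3}]' 20
cat > cmp.py <<'E'
from h import *
import sys
def vfit(q,c0):
    f=lambda v: np.hypot(q[:,0]-v[0]-v[2]*(q[:,2]-q[:,2].mean()),q[:,1]-v[1]-v[3]*(q[:,2]-q[:,2].mean()))-.034
    g=lambda v: f([v[0],v[1],0,0])
    s=least_squares(g,c0,loss='soft_l1',f_scale=.0015); t=least_squares(f,[*c0,0,0],loss='soft_l1',f_scale=.0015)
    print('  vertical fit',s.x.round(4),'res',abs(s.fun).mean().round(4),'free',t.x.round(4),len(q),'z',np.percentile(q[:,2],[2,98]).round(3))
def run(tag,c0=(.486,-.264)):
    p=cv2.imread(f'pics/{tag}.png')[:,:,::-1].copy();d=np.load(f'pics/{tag}_d.npy');P=pts('scene',d);h=cv2.cvtColor(p,cv2.COLOR_RGB2HSV)
    near=(d>0)&(np.hypot(P[...,0]-c0[0],P[...,1]-c0[1])<.05); org=(h[...,0]>5)&(h[...,0]<18)&(h[...,1]>170)
    e=lambda m: P[cv2.erode(m.astype(np.uint8),np.ones((3,3)))>0]
    w=e(near&~org&(P[...,2]>.01)&(P[...,2]<.088)); o=e(near&org)
    w=w[(w[:,0]-c0[0])*(1.49-c0[0])+(w[:,1]-c0[1])*(.233-c0[1])>0.008]  # camera-facing outer wall
    print('white');vfit(w,c0)
    if len(o)>50: o=o[o[:,2]<np.percentile(o[:,2],99)-.008]; print('orange');vfit(o,c0)
    us=near&(P[...,2]>.01)&(P[...,2]<.078)&~org; uv=np.argwhere(us)
    for nm,m in(('white',us),('orange',near&org)):
        if m.sum()<50: continue
        L=[(np.nonzero(r)[0].min(),np.nonzero(r)[0].max()) for r in m if r.sum()>15]; L=np.array(L); print(nm,'cols med',np.median(L,0),'mid',L.mean(1).round(1)[::4])
for t in sys.argv[1:]: print(t);run(t)
E
python3 - <<'E'
from h import *
p,d=shot('scene','s11')
cv2.imwrite('pics/v7.png',cv2.resize(p[100:230,140:250,::-1],(508,600),interpolation=cv2.INTER_CUBIC))
E
python3 cmp.py s2 s11; python3 go.py .486 -.264 .141 17.5
```

```text
time_s: 17.65
ee_pos: [0.4838, -0.2651, 0.1683]
eef_rot: [-1.57, 0.001, 0.303]
force: [-0.8, 0.5, -0.9]
grip_width: 0.0663
time_s: 18.65
ee_pos: [0.4848, -0.2641, 0.1598]
eef_rot: [-1.571, -0.0, 0.305]
force: [-0.2, -1.0, -1.1]
grip_width: 0.0657
s2
white
  vertical fit [ 0.4868 -0.2665] res 0.0015 free [ 0.4868 -0.2665 -0.0034 -0.0151] 379 z [0.018 0.083]
white cols med [179. 199.] mid [187.5 188.  188.5 189.5 189.5]
s11
white
  vertical fit [ 0.487  -0.2663] res 0.0017 free [ 0.487  -0.2663 -0.0123  0.0028] 367 z [0.017 0.083]
orange
  vertical fit [ 0.4858 -0.2663] res 0.0015 free [ 0.4858 -0.2663 -0.0027  0.0042] 287 z [0.112 0.177]
white cols med [179. 199.] mid [187.5 188.  188.5 189.5 189. ]
orange cols med [177. 195.] mid [185.  185.5 186.5 186. ]
t 18.7 p [ 0.4848 -0.2641  0.1598] xang 17.48 w 0.06607019729098874 F [ 0.  -0.6 -1.1]
shift x,y,z [ 0.0012  0.0188 -0.0002] spin -0.02
```

View pics/v7.png

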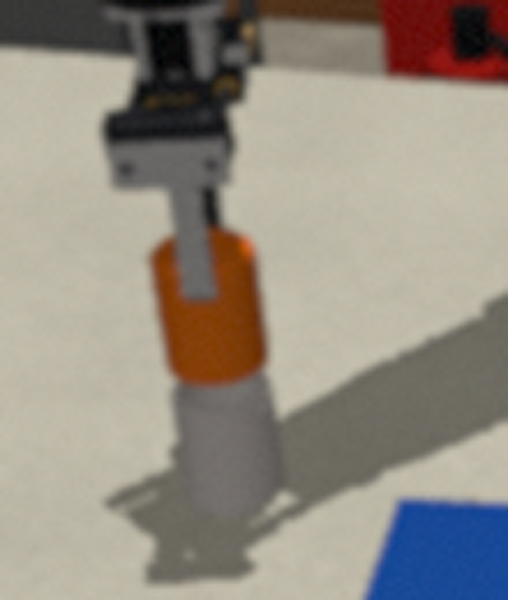

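The tub hangs directly above the white tub, 1.2 mm off in x by the fits, and its free-fit slant is only about 0.3° (0.2–0.3 mm over its height). I correct the offset, descend gently and check.

```bash
python3 -m handwheel '[{"x":0.001,"y":0.003,"z":0,"spin":0,"fingers":0.3},{"x":0.001,"y":0.007,"z":0,"spin":0,"fingers":0.3},{"x":0.001,"y":0.011,"z":0,"spin":0,"fingers":0.3},{"x":0.001,"y":0.014,"z":0,"spin":0,"fingers":0.3},{"x":0.001,"y":0.0155,"z":0,"spin":0,"fingers":0.3},{"x":0.001,"y":0.017,"z":0,"spin":0,"fingers":0.3},{"x":0.001,"y":0.018,"z":0,"spin":0,"fingers":0.3},{"x":0.001,"y":0.0185,"z":0,"spin":0,"fingers":0.3},{"x":0.001,"y":0.0185,"z":0,"spin":0,"fingers":0.3},{"x":0.001,"y":0.0185,"z":0,"spin":0,"fingers":0.3}]' 20
python3 -c "from h import *;shot('scene','s12')"; python3 cmp.py s12; python3 go.py .486 -.264 .141 17.5
```

```text
time_s: 19.7
ee_pos: [0.4858, -0.2638, 0.1413]
eef_rot: [-1.571, -0.0, 0.305]
force: [0.9, 0.0, -1.8]
grip_width: 0.0662
s12
white
  vertical fit [ 0.4873 -0.2665] res 0.0015 free [ 0.4873 -0.2665  0.0139  0.0082] 344 z [0.017 0.082]
orange
  vertical fit [ 0.4865 -0.2659] res 0.0015 free [ 0.4865 -0.2659  0.019   0.0005] 281 z [0.093 0.156]
white cols med [178.5 199. ] mid [188.  188.5 189.5 189.5]
orange cols med [177. 196.] mid [185.5 186.5 186.5 187. ]
t 19.75 p [ 0.4858 -0.2638  0.1414] xang 17.48 w 0.06596123294546508 F [ 0.4 -1.5 -1. ]
shift x,y,z [ 0.0001  0.0004 -0.0002] spin -0.02
```

```bash
python3 -m handwheel '[{"x":0,"y":0.0005,"z":0,"spin":0,"fingers":0.3},{"x":0,"y":0.001,"z":0,"spin":0,"fingers":0.3},{"x":0,"y":0.0015,"z":0,"spin":0,"fingers":0.3},{"x":0,"y":0.0015,"z":0,"spin":0,"fingers":0.3},{"x":0,"y":0.0015,"z":0,"spin":0,"fingers":0.45},{"x":0,"y":0.0015,"z":0,"spin":0,"fingers":0.5},{"x":0,"y":0.0015,"z":0,"spin":0,"fingers":0.6},{"x":0,"y":0.0015,"z":0,"spin":0,"fingers":0.8},{"x":0,"y":0.0015,"z":0,"spin":0,"fingers":1},{"x":0,"y":0.0015,"z":0,"spin":0,"fingers":1}]' 3
python3 -c "from h import *;shot('scene','s13')"; python3 cmp.py s13; python3 go.py .486 -.264 .141 17.5
```

```text
time_s: 20.75
ee_pos: [0.4857, -0.2638, 0.1397]
eef_rot: [-1.571, 0.0, 0.305]
force: [0.5, -0.1, -0.2]
grip_width: 0.0931
s13
white
  vertical fit [ 0.4869 -0.2664] res 0.0015 free [ 0.4869 -0.2665 -0.0044  0.0027] 358 z [0.016 0.081]
orange
  vertical fit [ 0.4869 -0.2658] res 0.0016 free [ 0.487  -0.2658  0.0373 -0.0293] 260 z [0.093 0.155]
white cols med [178.5 199. ] mid [188.  188.5 189.  189.5 189.5]
orange cols med [178. 196.] mid [186.5 186.5 187.5 186.5]
t 20.8 p [ 0.4857 -0.2637  0.1397] xang 17.48 w 0.09380069603099574 F [-1.1  0.9 -0.5]
shift x,y,z [ 0.0002 -0.0013 -0.0003] spin -0.02
```

Released, with the two tubs centred within about 1 mm. I withdraw straight up and then back, and take a final look.

```bash
python3 -m handwheel '[{"x":0,"y":-0.01,"z":0,"spin":0,"fingers":1},{"x":0,"y":-0.025,"z":0,"spin":0,"fingers":1},{"x":0,"y":-0.045,"z":0,"spin":0,"fingers":1},{"x":0,"y":-0.07,"z":0,"spin":0,"fingers":1},{"x":0,"y":-0.1,"z":0,"spin":0,"fingers":1},{"x":0,"y":-0.13,"z":0,"spin":0,"fingers":1},{"x":0,"y":-0.15,"z":-0.01,"spin":0,"fingers":1},{"x":0,"y":-0.16,"z":-0.04,"spin":0,"fingers":1},{"x":0,"y":-0.16,"z":-0.08,"spin":0,"fingers":1},{"x":0,"y":-0.16,"z":-0.11,"spin":0,"fingers":1}]' 20
python3 -m handwheel '[{"x":0,"y":0,"z":-0.02,"spin":0,"fingers":1},{"x":0,"y":0,"z":-0.03,"spin":0,"fingers":1},{"x":0,"y":0,"z":-0.03,"spin":0,"fingers":1},{"x":0,"y":0,"z":-0.03,"spin":0,"fingers":1},{"x":0,"y":0,"z":-0.03,"spin":0,"fingers":1},{"x":0,"y":0,"z":-0.03,"spin":0,"fingers":1},{"x":0,"y":0,"z":-0.03,"spin":0,"fingers":1},{"x":0,"y":0,"z":-0.03,"spin":0,"fingers":1},{"x":0,"y":0,"z":-0.03,"spin":0,"fingers":1},{"x":0,"y":0,"z":-0.03,"spin":0,"fingers":1}]' 20
python3 - <<'E'
from h import *
p,d=shot('scene','s14');q,e=shot('top','t14')
P=pts('top',e);h=cv2.cvtColor(q,cv2.COLOR_RGB2HSV);m=(abs(P[...,0]-.575)<.09)&(abs(P[...,1]+.01)<.09)&((h[...,0]<20)|(h[...,0]>165))&(P[...,2]>.01)
w=P[m];print('heap',len(w),w.min(0).round(3),w.max(0).round(3))
cv2.imwrite('pics/v8.png',np.hstack([cv2.resize(p[130:270,100:320,::-1],(400,255)),cv2.resize(q[130:270,200:420,::-1],(400,255))]))
E
python3 cmp.py s14
```

```text
time_s: 21.8
ee_pos: [0.519, -0.3703, 0.3009]
eef_rot: [-1.572, -0.001, 0.305]
force: [-0.3, -0.4, -0.5]
grip_width: 0.0941
time_s: 22.8
ee_pos: [0.5278, -0.3973, 0.2998]
eef_rot: [-1.571, 0.0, 0.305]
force: [0.6, 0.3, -0.7]
grip_width: 0.0941
heap 75 [ 0.56  -0.02   0.012] [0.594 0.014 0.028]
s14
white
  vertical fit [ 0.487  -0.2664] res 0.0014 free [ 0.4871 -0.2664 -0.0094  0.015 ] 364 z [0.017 0.081]
orange
  vertical fit [ 0.4867 -0.2661] res 0.0015 free [ 0.4867 -0.266  -0.0133  0.0238] 337 z [0.094 0.158]
white cols med [178.5 199. ] mid [188.  188.5 189.  189.5 188.5]
orange cols med [176. 195.] mid [185.5 184.  185.  185.5 186.5 186.5 187.5]
```

View pics/v8.png

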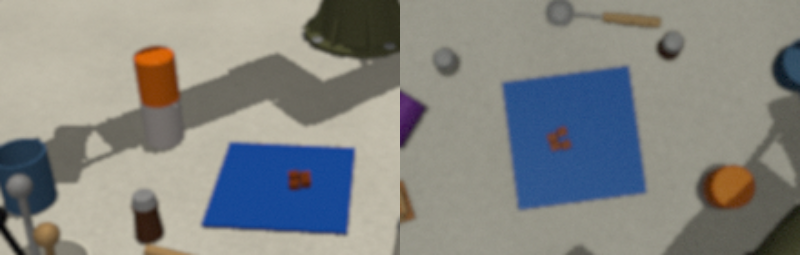

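The orange tub sits squarely on the white tub, at (158,98) in the scene crop. The heap of weights is on the board at (299,180) there and at (559,140) in the top crop, and the other things are where they were. I hand in.

```bash
python3 -c "
from station import workorder
print(workorder.hand_in())"
```

```text
the job is handed in; nothing more can be done
None
```

The job is done and handed in at about 23 s of robot time. The four weights are in one heap on the board, and the empty orange tub stands mouth-down on the white tub as its cover.

**How it was done:** I gripped the orange tub near its base and laid it on the board. At 3 N grip I let it swing mouth-down about its rim edge, squared it flat on the board, and lifted it straight up. I then set it rim on rim on the white tub and let go.

**Last checks:**
- **Cover:** the fitted axes of the two tubs agree to about 0.5 mm, and the stack is upright.
- **Heap:** it measures about 35 x 35 mm, near the board's centre.
- **Surroundings:** in the final crops the white tub had not moved, and the salt, pepper and mug looked unmoved by eye. The timer and most of the purple tub lay outside those crops, so I did not re-check them. The gripper was clear of everything.

**Things that disagreed:**
- **Fingertip height:** the camera showed the fingertips about 11 mm above the reported TCP height, although they should be 19 mm below it. Because of this, the first grip caught only the upper part of the tub, and one regrip closed on nothing. The tub stayed in its cradle undisturbed. I used the camera height from then on.
- **Grip width:** it read about 2 mm less than the tub's 68 mm throughout.

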